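Close the desk lamp's battery well with its screw plug

TASK

Screw the lamp's battery plug back into the round well on the lamp's base. Set it upright in the well and, pressing lightly against the battery spring, turn it backwards (anticlockwise from above) until you feel it drop into the thread start, then turn it clockwise until its flange sits flush on the rim, and let go. Never force it, and leave the other things on the desk where they are.

Things in the scene. Friction and masses are not known exactly. Their poses are not given: they have to be found in the camera images.
- plug_grip (a point): Centre of the upright blade on top of the screw plug (grey plastic, 60 g, loose, standing on its nose on the desk; the only thing with a flat blade on a disc). 54 mm above the foot of the nose; z up along the screw axis, x along the blade. Blade 40 mm long (x), 10 mm thick (y), 42 mm tall, from 33 to 75 mm above the foot; grip it across y.
- plug: The same plug; origin at the foot of its nose, same axes. Flange 66 mm across, 28 to 33 mm above the foot; stem 32 mm across below it, tapering to 25 mm over the lowest 4 mm. Four round pins, 5 mm thick, stick out of the stem along +x, +y, -x, -y to 24.5 mm from the axis, undersides 6 mm above the foot.
- well_rim (a point): Centre of the mouth of the battery well, at rim height, z up: a grey tube 68 mm outside, 53 mm bore, 30 mm tall, fixed on the lamp's base. Height of plug_grip above this point: 41 mm with the pins on the stop crests, 38 mm on the thread's top, 29 mm at the bottom of the starts, 26 mm with the flange flush on the rim.
- thread_top (a point): On the well's axis, level with the thread's flat top, 10 mm below the rim. The thread, 36 mm across inside, has 4 equal starts 90 degrees apart; WHERE they lie around the axis differs each time, is not marked and not in any listed pose. Anticlockwise over the top the pins reach the starts within 90 degrees; clockwise they jam against stop crests (3 mm wide, 3 mm higher than the top).
- start_floor (a point): On the well's axis, level with the floor of the starts, 19 mm below the rim. A start is a gap 9 mm wide for a 5 mm pin, with a stop crest at its anticlockwise side: once dropped, turning on anticlockwise jams. Clockwise the thread leads down 7 mm per rad with 1.5 mm axial play; from mid-start the flange is drawn flush after about 0.85 rad, and a hard stop comes at 1.1 rad.
- battery_top (a point): Where the battery's top stands while free, on the well's axis, 17 mm below the rim. It sits on a spring: it meets the nose 1 mm below the thread-top height and pushes up 1.5 N plus 0.25 N per mm (3.5 N at the start's floor). A plug let go before it is under the thread comes up again; short of flush, it rides up 1.5 mm in the thread's play.
- well: The same battery well; origin on its axis, 30 mm below the rim, on top of the lamp's base; turned with the lamp, not with the thread. Pressing with 4 to 10 N is enough; more than 30 N between plug and well (with thread) counts as forcing it.
- lamp: Battery desk lamp (fixed): round base 190 mm across, 16 mm tall, origin at the centre of its underside. The well stands at x -35, y -30 mm of it; a thin steel neck rises from x 25, y 78 mm and leans away along +y to a shade 160 to 235 mm up; a white toggle switch, 40 mm tall over the desk, at x 60, y -20 mm.
- stamp: Bystander: loose red rubber stamp, 40 mm across, 74 mm tall, origin under its centre.
- cup_a: Bystander: loose green plastic cup, 68 mm across, 85 mm tall, origin under its centre.
- cup_b: Bystander: second cup, the same, near the far edge.
- remover: Bystander: loose pink staple remover, 55 x 16 x 30 mm, lying, origin under its centre.
Not all that is in view belongs to the job. There is more than one size of the plug; the job needs the smaller.

How it is judged:
On the way:
1. the plug's pins have dropped into the thread starts, upright (plug_grip 23 to 32.5 mm above the rim, on the well's axis within 4 mm) (z of plug_grip in the frame of well_rim between 0.023 and 0.0325 m and horizontal distance between plug and well_rim below 0.004 m and angle between plug's own z axis and vertical below 0.1 rad), for 0.1 s.
At the end, for the whole second after the job is handed in: The plug is screwed into the well, upright (within 0.06 rad) and on its axis (within 4 mm), its flange flush on the rim (less than 1.3 mm proud), at rest and let go (z of plug_grip in the frame of well_rim between 0.024 and 0.0273 m and horizontal distance between plug and well_rim below 0.004 m and angle between plug's own z axis and vertical below 0.06 rad and linear speed of plug below 0.02 m/s); the robot touches nothing.
It fails at once if the plug is forced in the well: more than 30 N between plug and well (contact force between plug and well above 30 N).
It fails at once if a bystander (stamp, cup or staple remover) is moved by more than 20 mm (distance of any of stamp, cup_a, cup_b, remover from where it was at the start of the episode above 0.02 m).
It also fails if it takes over 72 s, if anything falls off the work surface, if the arm or the gripper's body presses on something with over 40 N, if the wrist force passes 120 N, or if a joint passes its speed limit or range.

ROBOT

A 6-joint arm with a two-finger parallel gripper is mounted at the origin on the work surface. World frame = base frame: x ahead of the robot, y to its left, z up, the work surface at z = 0. Lengths are in m, angles in rad, forces in N, time in s.
With the tool pointing down it reaches from about 0.35 to 0.85 m from the base axis. Payload 8.1 kg.
Tool frame: the origin (TCP) lies where the fingers leave the gripper's body, on its centre line; the fingertips stand 73 mm ahead of it and the grasp point (between the pads) lies 54 mm ahead of it; z points along the fingers, y is the direction in which the jaws open and shut (so a half turn about z gives the same grasp; the last joint's range is limited). The gripper opens to 85 mm and grips with 20 to 120 N. Pads are 22 mm wide; open, the fingers measure 114 mm over their backs; the gripper's body (76 mm by 85 mm) begins 54 mm behind the grasp point. The pads swing forward as they close: fully open they stand 13 mm farther back than shut.
Start: joints at [-1.205, 0.13, 1.488, -0, 1.523, -0.085], TCP at [0.261, -0.54, 0.304] pointing down, gripper open.
Joint ranges: [-2.96, 2.96], [-0.89, 2.26], [0.02, 2.5], [-1.34, 4.48], [0, 2.73], [-2.66, 2.66]. Speed limits (rad/s): [2.39, 2.39, 2.79, 3.14, 3.14, 3.14].

INTERFACE

Orientations are given as a unit quaternion [w, x, y, z].
In Python, from bench import manip, vision, order gives the robot as it stands.
- The arm moves only by the shell command python3 -m jog 'ROWS'. ROWS is text: rows parted by semicolons, each of 7 numbers parted by spaces: the shift along the world's x, y, z in m, then the turn, a rotation vector about the world's x, y, z in degrees, then the closure in counts, from 0 (fully open) to 255 (shut). A call has 1 to 20 rows; each row shifts and turns the commanded pose from where the row before left it; what a row does not reach is not made up. A row lasts 1/8 s, in which the tool goes at most 62.5 mm and 10.7 degrees, less where a joint would pass 70% of its speed; a pose out of reach is approached as far as the arm can. A call is refused whole if a number of a shift passes 0.0625 or a number of a turn 10.7, either way. A call with a gripper value outside its range is refused whole. The fingers move at their own pace and stop on an object; the grip force is fixed at half the most. Time passes only in rows, so rows that do not move let the fingers close. It gives the time, the measured TCP pose, the force and the opening at its end, in the units of the state.
- manip.get_state(): the state, without advancing time (a new reading comes with each control period).
- vision.get_image(name): name is "scene" or "top"; returns the picture (400x640x3 uint8, red, green, blue); there is no depth.
- vision.camera_info(name): a dict with "K" (3x3 intrinsics, pixels), "extrinsics" (4x4, takes a point from world to camera coordinates). Camera axes: x right, y down, z forward; pixel columns grow to the right and rows downward; lengths in m; the calibration is good to about 2 mm. A picture is of the moment at which its call begins. camera_info takes no time and is no camera call.
- order.hand_in(): hands the job in, once; it reports no verdict.
The state is a dict: "clock": time; "joint_pos": joint angles; "dq": joint speeds; "joint_torque": joint torques, N m; "ee_pos": TCP position; "tcp_rot": TCP orientation; "force": force on the tool from outside, world axes, zero at the start; "moment": the same for the moment, N m; "finger_gap": finger opening in m.
Only numpy, scipy, OpenCV 4.12 (cv2) and the standard library are available. Lean on these libraries where they do the work, as an engineer would, in place of code of your own. Each camera call takes 0.05 s, during which the arm holds its last target.

## Working session

There is one attempt and no reset: what is moved stays moved. The work goes in short steps, Python scripts to look and compute and a shell command to move; the robot and the scene stay as the last step left them, time stands still between calls to the robot, and variables do not carry over. Pictures are saved under pics/ and viewed, and the job is handed in when it is done.

```bash
mkdir -p pics; ls; python3 - <<'E'
from bench import manip, vision, order
import cv2
for n in ("scene","top"):
    im=vision.get_image(n); cv2.imwrite(f"pics/{n}0.png",im[:,:,::-1])
    c=vision.camera_info(n); print(n,c["K"],c["extrinsics"])
print(manip.get_state())
E
```

```text
pics
scene [[376.20543842   0.         325.15621419]
 [  0.         376.20543842 197.14700649]
 [  0.           0.           1.        ]] [[-0.50050635  0.86568541 -0.00906501  0.23375547]
 [ 0.74920112  0.42786521 -0.50559771 -0.44401605]
 [-0.43380996 -0.25984637 -0.86272173  1.249547  ]
 [ 0.          0.          0.          1.        ]]
top [[395.31316487   0.         317.02681712]
 [  0.         395.31316487 200.61874755]
 [  0.           0.           1.        ]] [[ 0.07347731 -0.99729029  0.00362848  0.048808  ]
 [-0.97050792 -0.07234074 -0.22995911  0.62706338]
 [ 0.22959848  0.01337531 -0.97319353  1.16538486]
 [ 0.          0.          0.          1.        ]]
{'clock': 0.1, 'joint_pos': array([-1.20542561e+00,  1.31114836e-01,  1.48920030e+00, -6.86068426e-06,
        1.52295523e+00, -8.54241055e-02]), 'dq': array([ 0.00056763, -0.00246592, -0.00266456, -0.00016188,  0.0008176 ,
       -0.00031752]), 'joint_torque': array([ 5.62592140e-05, -5.70951355e+01, -5.01942766e+01, -1.50856399e-04,
        8.17549444e-03, -8.72311989e-05]), 'ee_pos': array([ 0.26128052, -0.53970935,  0.30291534]), 'tcp_rot': array([-8.30174396e-04,  9.74704985e-01,  2.23493824e-01, -1.20427268e-04]), 'force': array([-0.18893861,  0.15050815,  0.04880881]), 'moment': array([ 0.00131136, -0.01618178,  0.00100086]), 'finger_gap': 0.08551079592902182}
```

View pics/scene0.png

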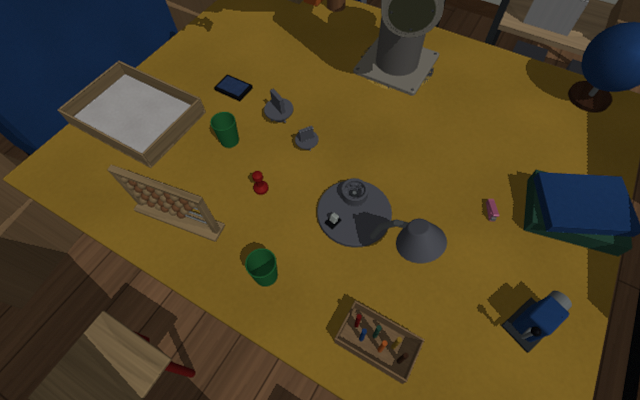

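View pics/top0.png

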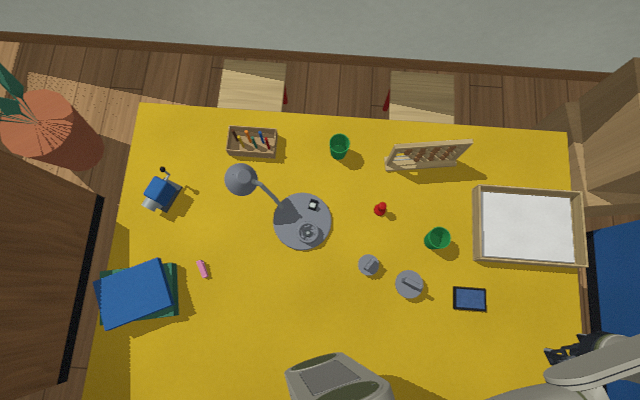

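Two candidates for the plug: scene (278,105)/top (409,285), which looks larger, and scene (306,138)/top (369,265), which looks smaller. I'll check both in enlarged crops, along with the well.

```bash
python3 - <<'E'
import cv2, numpy as np
s=cv2.imread("pics/scene0.png");t=cv2.imread("pics/top0.png")
def crop(im,x,y,w,h,f,name): cv2.imwrite(name,cv2.resize(im[y:y+h,x:x+w],None,fx=f,fy=f,interpolation=cv2.INTER_CUBIC))
crop(s,255,80,80,75,8,"pics/c_s_plug.png")
crop(t,345,240,100,70,8,"pics/c_t_plug.png")
crop(t,265,185,75,70,8,"pics/c_t_well.png")
crop(s,310,165,100,85,8-1,"pics/c_s_well.png")
E
```

```text
(no output)
```

View pics/c_s_plug.png

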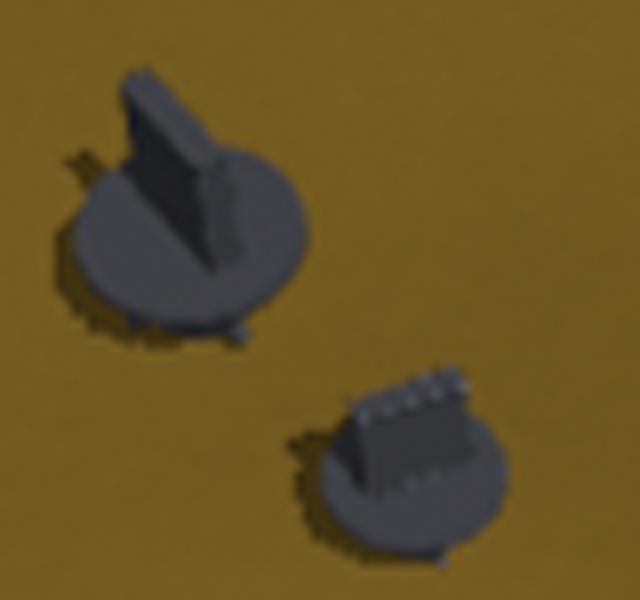

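View pics/c_t_plug.png

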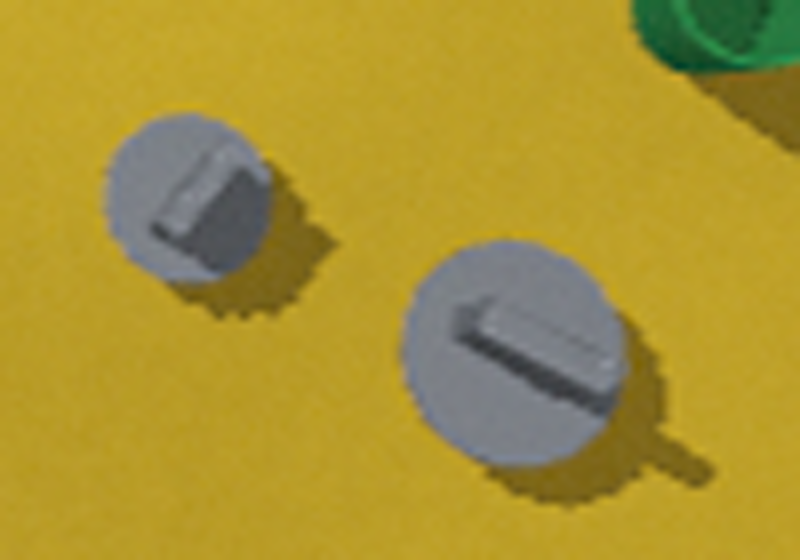

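View pics/c_t_well.png

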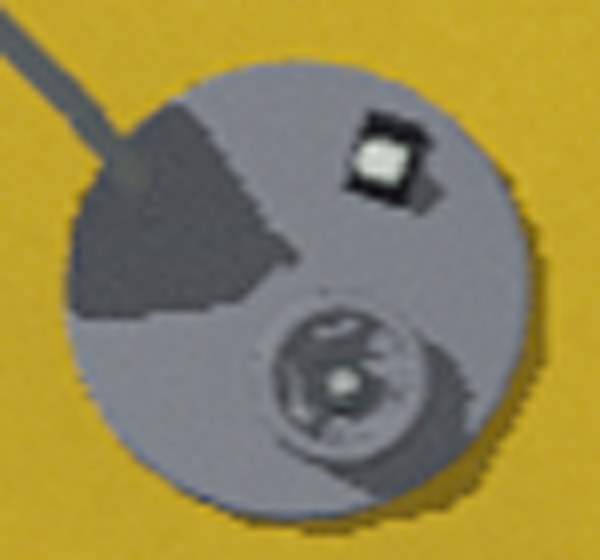

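View pics/c_s_well.png

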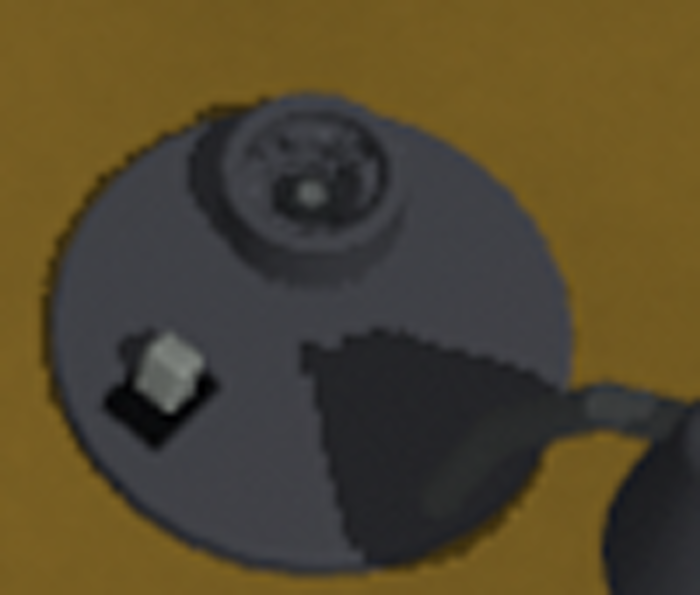

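The crops show the smaller plug at scene (306,139)/top (368,264), with the larger one beside it. The well rim is at about top (308,232)/scene (354,190). I'll project the model onto both views to check sizes and refine.

```bash
cat > h.py <<'E'
import numpy as np, cv2
from bench import vision
C={n:vision.camera_info(n) for n in("scene","top")}
def proj(n,P):
    P=np.atleast_2d(P);E=C[n]["extrinsics"];q=(E[:3,:3]@P.T).T+E[:3,3];p=(C[n]["K"]@q.T).T
    return p[:,:2]/p[:,2:]
def ray(n,u,v,z):
    E=C[n]["extrinsics"];R=E[:3,:3];o=-R.T@E[:3,3];d=R.T@np.linalg.inv(C[n]["K"])@[u,v,1]
    return o+d*(z-o[2])/d[2]
def circ(x,y,z,r,k=72):
    a=np.linspace(0,2*np.pi,k);return np.c_[x+r*np.cos(a),y+r*np.sin(a),0*a+z]
def crop(im,x,y,w,h,f): return cv2.resize(im[y:y+h,x:x+w],None,fx=f,fy=f,interpolation=cv2.INTER_CUBIC)
def draw(im,n,P,x0,y0,f,col):
    p=((proj(n,P)-[x0,y0]+.5)*f-.5)
    cv2.polylines(im,[np.round(p*16).astype(np.int32)],False,col,1,cv2.LINE_AA,4)
def c2p(U,V,x0,y0,f): return (U+.5)/f-.5+x0,(V+.5)/f-.5+y0
E
python3 - <<'E'
from h import *
p=ray("top",*c2p(188,198.5,345,240,8),.033);print("plug top",p)
for U,V in((104,198),(272,198)):print(ray("top",*c2p(U,V,345,240,8),.033))
print("plug scene",ray("scene",*c2p(414,470,255,80,8),.033))
b=ray("top",*c2p(299,291,265,185,8),.016);print("base top",b)
for U in(68,530):print(ray("top",*c2p(U,291,265,185,8),.016))
sw=ray("top",*c2p(380,160,265,185,8),.040);print("sw",sw)
w=ray("top",*c2p(347,380,265,185,8),.046);print("well",w)
th=np.arctan2(*(sw-b)[1::-1])-np.arctan2(-20,60);print("yaw",np.degrees(th))
R=np.array([[np.cos(th),-np.sin(th)],[np.sin(th),np.cos(th)]]);print("well pred",b[:2]+R@[-.035,-.03],"neck",b[:2]+R@[.025,.078])
print("scene well",ray("scene",*c2p(305,180,310,165,7),.046))
E
```

```text
plug top [ 0.43921592 -0.07820303  0.033     ]
[ 0.43699269 -0.04551855  0.033     ]
[ 0.44182536 -0.11087683  0.033     ]
plug scene [ 0.4393292  -0.07644864  0.033     ]
base top [0.56406919 0.13959433 0.016     ]
[0.55713389 0.23288164 0.016     ]
[0.57100822 0.04625681 0.016     ]
sw [0.61536442 0.11040642 0.04      ]
well [0.52469642 0.1164154  0.046     ]
yaw -11.205703849092734
well pred [0.52390647 0.11696788] neck [0.60375048 0.21124903]
scene well [0.53228517 0.11965851 0.046     ]
```

Plug flange comes out at 65.5 mm across, so it is the small one, and base width 187 mm. Next I'll overlay the models to refine.

```bash
cat > ov.py <<'E'
from h import *
import sys
px,py,th,wx,wy=map(float,sys.argv[1:6])
s=cv2.imread("pics/scene0.png");t=cv2.imread("pics/top0.png")
def blade(z,a=.02,b=.005):
    c,s_=np.cos(np.radians(th)),np.sin(np.radians(th))
    return np.array([[px+u*c-v*s_,py+u*s_+v*c,z] for u,v in((-a,-b),(a,-b),(a,b),(-a,b),(-a,-b))])
out=[]
for n,im,x,y in(("scene",s,285,115),("top",t,350,243)):
    o=crop(im,x,y,40,40,10)
    draw(o,n,circ(px,py,.033,.033),x,y,10,(0,255,0));draw(o,n,circ(px,py,.028,.033),x,y,10,(0,128,0));draw(o,n,blade(.075),x,y,10,(0,0,255));draw(o,n,blade(.033),x,y,10,(255,0,255));out.append(o)
cv2.imwrite("pics/ovp_%s.png"%sys.argv[6],np.hstack(out));out=[]
for n,im,x,y in(("scene",s,330,170),("top",t,288,212)):
    o=crop(im,x,y,40,40,10)
    for z,r,c in((.046,.034,(0,255,0)),(.046,.0265,(0,255,255)),(.016,.034,(0,0,255)),(.036,.018,(255,0,255))):draw(o,n,circ(wx,wy,z,r),x,y,10,c)
    out.append(o)
cv2.imwrite("pics/ovw_%s.png"%sys.argv[6],np.hstack(out))
E
python3 - <<'E'
from h import *
# blade top ends, scene crop: left end mid (360,405)?, right (460,380); top crop: (170,222),(228,152)
a=ray("scene",*c2p(358,412,255,80,8),.075);b=ray("scene",*c2p(460,378,255,80,8),.075);print(a,b,np.linalg.norm(a-b),np.degrees(np.arctan2(*(b-a)[1::-1])))
a=ray("top",*c2p(172,222,345,240,8),.075);b=ray("top",*c2p(230,152,345,240,8),.075);print(a,b,np.linalg.norm(a-b),np.degrees(np.arctan2(*(b-a)[1::-1])))
E
python3 ov.py .439 -.078 -37 .5245 .1165 a
```

```text
[ 0.45563843 -0.085914    0.075     ] [ 0.42601655 -0.06380432  0.075     ] 0.03696340439939247 143.26245077620425
[ 0.4265941  -0.06729856  0.075     ] [ 0.45434407 -0.08799762  0.075     ] 0.034619528374902925 -36.71972208903468
```

View pics/ovp_a.png

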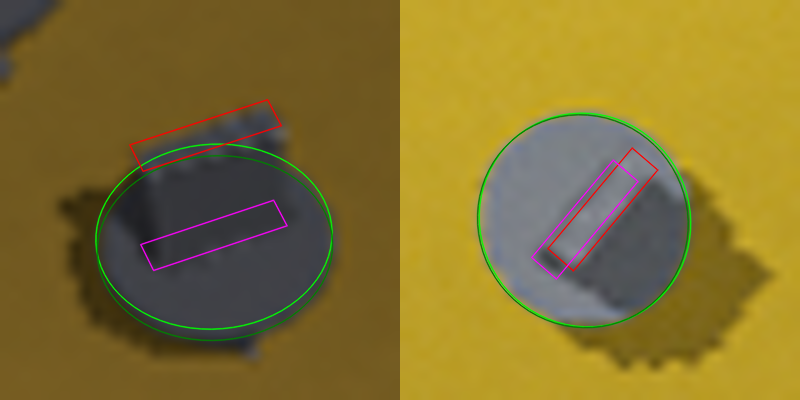

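View pics/ovw_a.png

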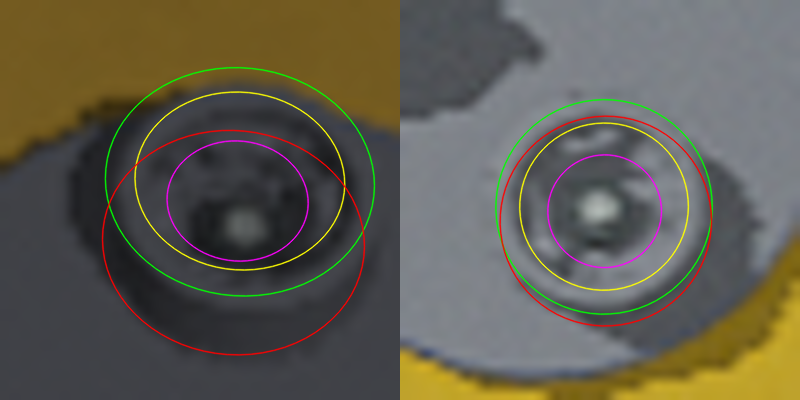

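Small plug confirmed: the overlay matches in the top view, while the scene camera is off by about 1 px, within calibration error. Plug at (0.439, -0.078) with blade yaw -37° (or 143°), well at about (0.5245, 0.117). I'll approach above the plug, turning tool x to 143°.

```bash
python3 -m jog '0.0148 0.0385 0 0 0 9.77 0;0.0148 0.0385 0 0 0 9.77 0;0.0148 0.0385 0 0 0 9.77 0;0.0148 0.0385 0 0 0 9.77 0;0.0148 0.0385 0 0 0 9.77 0;0.0148 0.0385 0 0 0 9.77 0;0.0148 0.0385 0 0 0 9.77 0;0.0148 0.0385 0 0 0 9.77 0;0.0148 0.0385 0 0 0 9.77 0;0.0148 0.0385 0 0 0 9.77 0;0.0148 0.0385 0 0 0 9.77 0;0.0148 0.0385 0 0 0 9.77 0;0 0 -0.03 0 0 0 0;0 0 0 0 0 0 0;0 0 0 0 0 0 0'
```

```text
clock: 1.98
ee_pos: [0.4389, -0.0784, 0.2744]
tcp_rot: [-0.0, 0.317, 0.948, -0.0]
force: [0.6, -0.3, 0.4]
finger_gap: 0.0858
```

```bash
python3 -m jog '0 0 -0.04 0 0 0 0;0 0 -0.04 0 0 0 0;0 0 -0.02 0 0 0 0;0 0 0 0 0 0 0'; python3 - <<'E'
from h import *
o=[]
for n,x,y in(("scene",270,70),("top",320,220)):
    o.append(crop(vision.get_image(n)[:,:,::-1],x,y,100,100,4))
cv2.imwrite("pics/appr.png",np.hstack(o))
E
```

```text
clock: 2.48
ee_pos: [0.4383, -0.0785, 0.1733]
tcp_rot: [-0.001, 0.317, 0.948, -0.0]
force: [0.2, 0.2, 0.9]
finger_gap: 0.0856
```

View pics/appr.png

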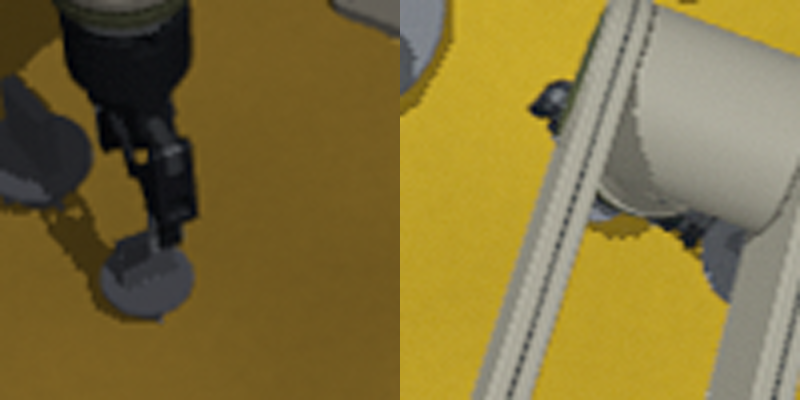

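The fingers straddle the small plug's blade (scene crop (150,250)). Before going down, I'll check the clearance to the larger plug.

```bash
python3 - <<'E'
from h import *
print(ray("top",*c2p(513,353,345,240,8),.044))
for U in(400,626):print(ray("top",*c2p(U,353,345,240,8),.044))
# blade top corners
print(ray("top",*c2p(480,315,345,240,8),.1),ray("top",*c2p(618,375,345,240,8),.1))
E
```

```text
[ 0.38904313 -0.20336557  0.044     ]
[ 0.38586239 -0.16024734  0.044     ]
[ 0.39222468 -0.24649475  0.044     ]
[ 0.39944183 -0.17824805  0.1       ] [ 0.3816592  -0.22893438  0.1       ]
```

Clear by about 35 mm. Descending and closing.

```bash
python3 -m jog '0.0005 0.0005 -0.03 0 0 0 0;0 0 -0.02 0 0 0 0;0 0 -0.011 0 0 0 0;0 0 0 0 0 0 0;0 0 0 0 0 0 100;0 0 0 0 0 0 200;0 0 0 0 0 0 255;0 0 0 0 0 0 255;0 0 0 0 0 0 255;0 0 0 0 0 0 255;0 0 0 0 0 0 255;0 0 0 0 0 0 255'
```

```text
clock: 4.08
ee_pos: [0.4397, -0.0776, 0.1131]
tcp_rot: [0.0, 0.317, 0.949, 0.0]
force: [0.1, 0.2, 4.6]
finger_gap: 0.0089
```

```bash
python3 -m jog '0 0 0.02 0 0 0 255;0 0 0.03 0 0 0 255;0 0 0.03 0 0 0 255;0 0 0.03 0 0 0 255;0 0 0 0 0 0 255;0 0 0 0 0 0 255'; python3 - <<'E'
from h import *
o=[]
for n,x,y in(("scene",270,40),("top",320,220)):
    o.append(crop(vision.get_image(n)[:,:,::-1],x,y,100,100,4))
cv2.imwrite("pics/lift.png",np.hstack(o))
E
```

```text
clock: 4.82
ee_pos: [0.439, -0.0774, 0.2218]
tcp_rot: [-0.001, 0.317, 0.949, -0.0]
force: [0.1, 0.8, -0.3]
finger_gap: 0.0092
```

View pics/lift.png

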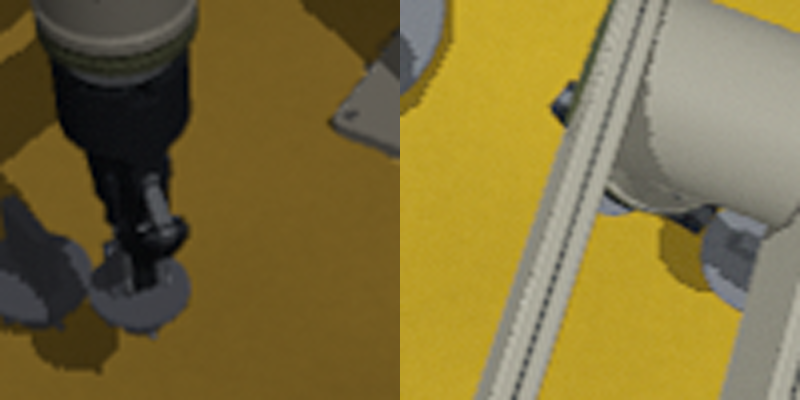

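The plug is lifted and held upright (scene crop (140,300)). Moving over the well, turning -45° for wrist margin.

```bash
python3 -m jog '0.0142 0.0323 0 0 0 -7.5 255;0.0142 0.0323 0 0 0 -7.5 255;0.0142 0.0323 0 0 0 -7.5 255;0.0142 0.0323 0 0 0 -7.5 255;0.0142 0.0323 0 0 0 -7.5 255;0.0142 0.0323 0 0 0 -7.5 255;0 0 -0.025 0 0 0 255;0 0 -0.014 0 0 0 255;0 0 0 0 0 0 255;0 0 0 0 0 0 255'; python3 - <<'E'
from h import *
from bench import manip
o=[]
for n,x,y in(("scene",310,130),("top",260,180)):
    im=vision.get_image(n)[:,:,::-1]; cv2.imwrite(f"pics/{n}_ov.png",im)
    o.append(crop(im,x,y,100,100,4))
cv2.imwrite("pics/over.png",np.hstack(o))
s=manip.get_state();print(s["joint_pos"],s["ee_pos"])
E
```

```text
clock: 6.18
ee_pos: [0.5248, 0.1158, 0.1843]
tcp_rot: [0.0, 0.656, 0.755, 0.0]
force: [-0.0, -0.8, 0.1]
finger_gap: 0.0089
[ 1.21961211e-01  5.18425189e-02  1.79397131e+00 -2.64411500e-05
  1.29415668e+00 -1.83460446e-02] [0.52527006 0.11595778 0.184936  ]
```

View pics/over.png

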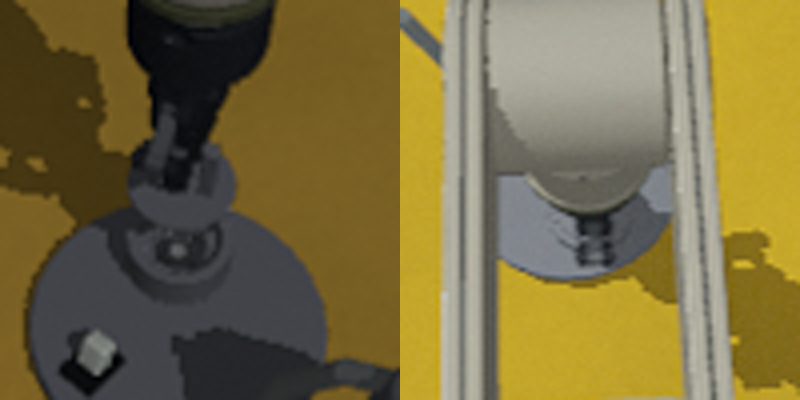

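The scene view shows both the plug flange and the well rim, so I'll overlay both models there to measure the relative offset.

```bash
cat > ov2.py <<'E'
from h import *
import sys
dx,dy=float(sys.argv[1]),float(sys.argv[2]); wx,wy=float(sys.argv[3]),float(sys.argv[4])
im=cv2.imread("pics/scene_ov.png");x,y,w,h,f=330,160,48,52,11
o=crop(im,x,y,w,h,f)
o=np.clip(o.astype(float)*1.8,0,255).astype(np.uint8)
X,Y,Z=0.5252+dx,0.1159+dy,.1848-.1131
raw=o.copy()
draw(o,"scene",circ(X,Y,Z+.033,.033),x,y,f,(0,255,0));draw(o,"scene",circ(X,Y,Z+.028,.033),x,y,f,(0,180,0))
for z,r,c in((.046,.034,(0,0,255)),(.046,.0265,(0,255,255)),(.016,.034,(255,0,255))):draw(o,"scene",circ(wx,wy,z,r),x,y,f,c)
cv2.imwrite("pics/ov2%s.png"%sys.argv[5],cv2.resize(np.hstack([raw,o]),None,fx=.75,fy=.75))
print(proj("scene",np.array([[.525,.116,.046],[.526,.116,.046],[.525,.117,.046]])))
E
python3 ov2.py 0 0 .5252 .1159 a
```

```text
[[353.21135331 187.53979055]
 [353.02626028 187.83161971]
 [353.56121382 187.70630019]]
```

View pics/ov2a.png

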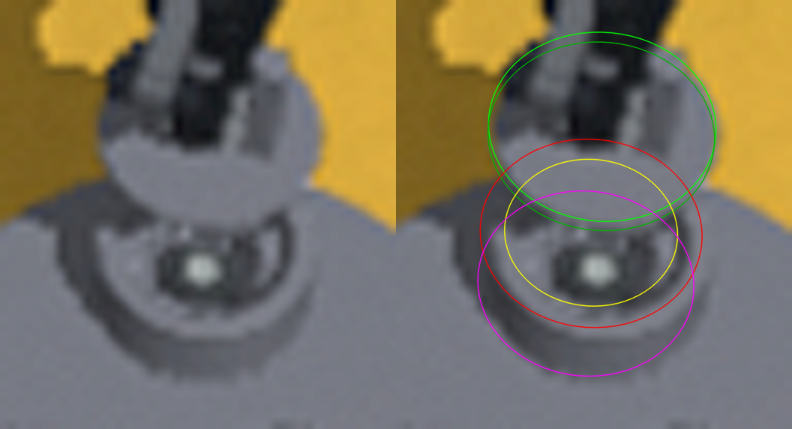

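Hand-read offsets disagree by about 1 to 2 mm, so I'll measure the outlines sub-pixel with edge profiles.

```bash
cat > fit.py <<'E'
from h import *
from scipy.ndimage import map_coordinates
from scipy.optimize import least_squares
def edges(im,n,P,ctr,arc,win=2.5):
    g=cv2.GaussianBlur(im,(0,0),.7).astype(float)
    p=proj(n,P);c=proj(n,ctr)[0];out=[]
    s=np.arange(-win,win+.01,.1)
    for i in range(1,len(p)-1):
        t=p[i+1]-p[i-1];nn=np.array([t[1],-t[0]])/np.hypot(*t)
        if nn@(p[i]-c)<0:nn=-nn
        a=np.degrees(np.arctan2(*(p[i]-c)[::-1]))%360   # image angle, 90=down
        if not any(l<=a<=h for l,h in arc):continue
        q=p[i]+s[:,None]*nn
        pr=np.stack([map_coordinates(g[:,:,k],[q[:,1],q[:,0]],order=1) for k in range(3)])
        d=np.linalg.norm(np.gradient(pr,axis=1),axis=0);j=d.argmax()
        if d[j]>.8 and 3<j<len(s)-4:out.append((i,nn,s[j]))
    return out
def fit(im,n,z,r,x,y,arc,name):
    for it in range(4):
        P=circ(x,y,z,r,120);E=edges(im,n,P,[x,y,z],arc)
        J=np.array([proj(n,[x+.001,y,z])[0]-proj(n,[x,y,z])[0],proj(n,[x,y+.001,z])[0]-proj(n,[x,y,z])[0]]).T
        N=np.array([e[1] for e in E]);b=np.array([e[2] for e in E])
        f=least_squares(lambda d:N@J@d-b,[0,0],loss="soft_l1",f_scale=.2)
        x+=f.x[0]/1e3;y+=f.x[1]/1e3
    print(name,n,"%.4f %.4f"%(x,y),"n",len(E),"res px %.2f"%np.median(abs(f.fun)))
    return x,y
E
python3 - <<'E'
from fit import *
s=cv2.imread("pics/scene0.png");t=cv2.imread("pics/top0.png");so=cv2.imread("pics/scene_ov.png")
A=[(0,360)]
fit(t,"top",.033,.033,.439,-.078,[(100,330)],"plug0")
fit(s,"scene",.033,.033,.439,-.078,[(320,360),(0,30)],"plug0 sides")
fit(s,"scene",.028,.033,.439,-.078,[(20,160)],"plug0 lower")
fit(t,"top",.016,.095,.564,.1395,[(0,60),(100,200),(260,360)],"base")
fit(s,"scene",.016,.095,.564,.1395,[(70,330)],"base")
fit(t,"top",.046,.034,.5245,.1165,A,"rimout")
fit(t,"top",.046,.0265,.5245,.1165,A,"rimin")
fit(s,"scene",.046,.034,.5265,.1185,[(20,160)],"rimout")
fit(s,"scene",.046,.0265,.5265,.1185,A,"rimin")
for nm,arc in(("low",[(20,160)]),("right",[(320,360),(0,160)])):
    fit(so,"scene",.1848-.1131+.028,.033,.5252,.1159,arc,"plugnow "+nm)
fit(so,"scene",.016,.034,.5265,.1185,[(20,150)],"wellfoot")
E
```

```text
plug0 top 0.4394 -0.0779 n 75 res px 0.19
plug0 sides scene 0.4412 -0.0753 n 28 res px 0.10
plug0 lower scene 0.4472 -0.0797 n 42 res px 0.28
base top 0.5656 0.1403 n 85 res px 0.11
base scene 0.5690 0.1400 n 83 res px 0.49
rimout top 0.5216 0.1127 n 82 res px 0.75
rimin top 0.5230 0.1132 n 100 res px 0.69
rimout scene 0.5220 0.1143 n 38 res px 0.25
rimin scene 0.5210 0.1138 n 96 res px 0.66
plugnow low scene 0.5229 0.1171 n 39 res px 0.21
plugnow right scene 0.5229 0.1169 n 60 res px 0.20
wellfoot scene 0.5251 0.1192 n 37 res px 0.19
```

```bash
python3 - <<'E'
from h import *
im=cv2.imread("pics/top_ov.png");x,y,f=285,205,10
o=crop(im,x,y,45,45,f);r=o.copy()
for h,c in((0,(0,255,0)),(.0055,(0,0,255))):
    draw(o,"top",circ(.5252,.1159,.1848-.1131+.033+h,.033),x,y,f,c)
im=cv2.imread("pics/scene_ov.png");x,y=335,155
q=np.clip(crop(im,x,y,45,45,f)*1.7,0,255).astype(np.uint8);r2=q.copy()
for h,c in((0,(0,255,0)),(.0055,(0,0,255))):
    for z in(.075,.033,.028):
        P=circ(.5252,.1159,.1848-.1131+z+h,.033) if z<.07 else np.array([[.5252+a*np.cos(1.71)-b*np.sin(1.71),.1159+a*np.sin(1.71)+b*np.cos(1.71),.1848-.1131+z+h] for a,b in((-.02,-.005),(.02,-.005),(.02,.005),(-.02,.005),(-.02,-.005))])
        draw(q,"scene",P,x,y,f,c)
cv2.imwrite("pics/zchk.png",cv2.resize(np.vstack([np.hstack([r,o]),np.hstack([r2,q])]),None,fx=.66,fy=.66))
E
```

```text
(no output)
```

View pics/zchk.png

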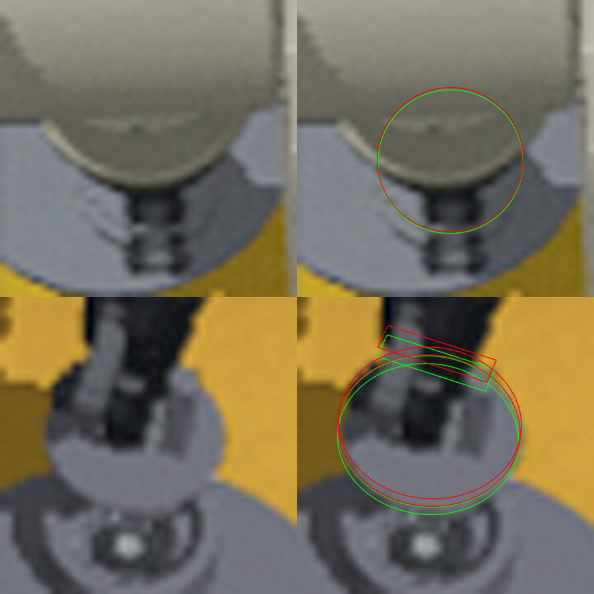

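The plug may sit a few mm higher in the grip than dead reckoning says, or this may be calibration. Contact will tell. I'll move to the mean well estimate, lower to just above the rim and look again.

```bash
python3 -m jog '-0.0007 0.001 -0.01 0 0 0 255;0 0 -0.01 0 0 0 255;0 0 0 0 0 0 255;0 0 0 0 0 0 255'; python3 - <<'E'
from fit import *
from bench import manip
im=vision.get_image("scene")[:,:,::-1].copy(); cv2.imwrite("pics/scene_lo.png",im)
s=manip.get_state();X,Y,Zt=s["ee_pos"];print(s["ee_pos"],s["force"])
for h in(0,.005):
    fit(im,"scene",Zt-.1131+.028+h,.033,X,Y,[(340,360),(0,165)],"plugnow h%g"%h)
fit(im,"scene",.016,.034,.5255,.119,[(30,150)],"wellfoot")
fit(im,"scene",.046,.034,.5255,.119,[(30,150)],"rim")
o=crop(im,330,160,50,50,12);o=np.clip(o*1.8,0,255).astype(np.uint8);cv2.imwrite("pics/lo.png",o)
E
```

```text
clock: 6.78
ee_pos: [0.5239, 0.1173, 0.1637]
tcp_rot: [-0.0, 0.656, 0.755, -0.0]
force: [0.3, -0.6, -0.2]
finger_gap: 0.009
[0.52412576 0.11725872 0.16400892] [ 0.79629848 -0.43676156  0.06576434]
plugnow h0 scene 0.5224 0.1185 n 50 res px 0.28
plugnow h0.005 scene 0.5253 0.1195 n 49 res px 0.32
wellfoot scene 0.5253 0.1192 n 33 res px 0.20
rim scene 0.5229 0.1138 n 34 res px 0.29
```

View pics/lo.png

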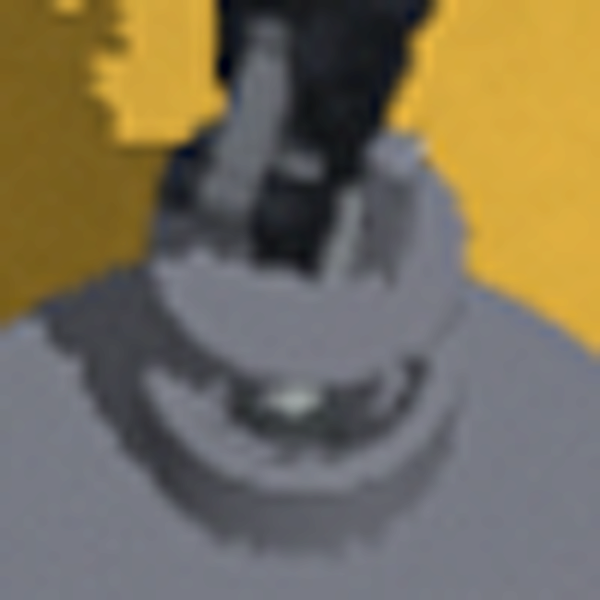

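Flange and rim look concentric (centre columns about 309 and 304 in the 12x crop). Lowering in small steps and watching the force.

```bash
python3 -m jog '0 0 -0.003 0 0 0 255;0 0 -0.003 0 0 0 255;0 0 -0.002 0 0 0 255;0 0 0 0 0 0 255'; python3 -m jog '0 0 -0.002 0 0 0 255;0 0 0 0 0 0 255';python3 -m jog '0 0 -0.002 0 0 0 255;0 0 0 0 0 0 255'
```

```text
clock: 7.32
ee_pos: [0.5239, 0.1172, 0.1556]
tcp_rot: [-0.0, 0.656, 0.755, -0.0]
force: [0.2, -0.1, 0.1]
finger_gap: 0.0091
clock: 7.58
ee_pos: [0.524, 0.1172, 0.1538]
tcp_rot: [-0.0, 0.656, 0.755, -0.0]
force: [0.4, 0.7, -0.3]
finger_gap: 0.0095
clock: 7.82
ee_pos: [0.5239, 0.1172, 0.1517]
tcp_rot: [-0.0, 0.656, 0.755, -0.0]
force: [0.5, 0.5, -1.1]
finger_gap: 0.0088
```

```bash
for i in 1; do python3 -m jog '0 0 -0.002 0 0 0 255;0 0 0 0 0 0 255';python3 -m jog '0 0 -0.002 0 0 0 255;0 0 0 0 0 0 255';python3 -m jog '0 0 -0.0015 0 0 0 255;0 0 0 0 0 0 255'; done
```

```text
clock: 8.07
ee_pos: [0.5239, 0.1172, 0.1497]
tcp_rot: [-0.0, 0.656, 0.755, -0.0]
force: [-0.1, -0.3, -0.3]
finger_gap: 0.009
clock: 8.32
ee_pos: [0.5239, 0.1172, 0.1477]
tcp_rot: [-0.0, 0.656, 0.755, -0.0]
force: [0.2, -0.2, -0.4]
finger_gap: 0.0094
clock: 8.57
ee_pos: [0.5239, 0.1172, 0.1462]
tcp_rot: [-0.0, 0.656, 0.755, -0.0]
force: [0.3, -0.3, -1.1]
finger_gap: 0.0091
```

```bash
python3 -m jog '0 0 -0.001 0 0 0 255;0 0 0 0 0 0 255';python3 -m jog '0 0 -0.001 0 0 0 255;0 0 0 0 0 0 255';python3 -m jog '0 0 -0.001 0 0 0 255;0 0 0 0 0 0 255';python3 -m jog '0 0 -0.001 0 0 0 255;0 0 0 0 0 0 255'
```

```text
clock: 8.82
ee_pos: [0.5241, 0.1172, 0.1454]
tcp_rot: [0.0, 0.656, 0.755, 0.0]
force: [1.0, 0.1, -0.1]
finger_gap: 0.0093
clock: 9.07
ee_pos: [0.5243, 0.1173, 0.1446]
tcp_rot: [0.0, 0.656, 0.755, 0.0]
force: [1.4, -0.5, 0.2]
finger_gap: 0.0091
clock: 9.32
ee_pos: [0.5245, 0.1174, 0.1437]
tcp_rot: [0.0, 0.656, 0.755, 0.001]
force: [3.7, 2.0, 1.5]
finger_gap: 0.0093
clock: 9.57
ee_pos: [0.5246, 0.1175, 0.143]
tcp_rot: [0.0, 0.656, 0.755, 0.001]
force: [2.5, 2.5, 5.1]
finger_gap: 0.0088
```

Contact at TCP z 0.143, which matches the thread-top height with no slip in the grip. The lateral force points +x +y, so the axis lies that way. I'll comply.

```bash
python3 -m jog '0.001 0.0007 0.0005 0 0 0 255;0 0 0 0 0 0 255'; python3 -m jog '0.0007 0.0005 0 0 0 0 255;0 0 0 0 0 0 255'
```

```text
clock: 9.82
ee_pos: [0.525, 0.1178, 0.143]
tcp_rot: [0.0, 0.656, 0.755, -0.0]
force: [0.7, -0.6, 4.8]
finger_gap: 0.0096
clock: 10.07
ee_pos: [0.5254, 0.1181, 0.1429]
tcp_rot: [-0.0, 0.656, 0.755, -0.001]
force: [-1.5, -0.6, 5.9]
finger_gap: 0.0093
```

Lateral force is now near zero, with 5 to 6 N of axial force. Turning anticlockwise in 4° steps.

```bash
python3 -m jog '-0.0002 0 0 0 0 4 255;0 0 0 0 0 0 255'; python3 -m jog '0 0 0 0 0 4 255;0 0 0 0 0 0 255'; python3 -m jog '0 0 0 0 0 4 255;0 0 0 0 0 0 255'; python3 -c "
from bench import manip
s=manip.get_state();print(s['moment'],s['force'])"
```

```text
clock: 10.32
ee_pos: [0.5254, 0.1182, 0.143]
tcp_rot: [-0.0, 0.628, 0.778, -0.0]
force: [0.5, -0.1, 5.0]
finger_gap: 0.0091
clock: 10.58
ee_pos: [0.5254, 0.1183, 0.143]
tcp_rot: [-0.0, 0.601, 0.799, -0.0]
force: [0.5, -1.5, 5.2]
finger_gap: 0.009
clock: 10.82
ee_pos: [0.5254, 0.1183, 0.143]
tcp_rot: [-0.0, 0.573, 0.82, -0.0]
force: [-0.1, -0.1, 5.3]
finger_gap: 0.0094
[-0.04302651  0.01288608  0.06231061] [-0.07118794 -0.05677521  5.32725154]
```

```bash
for i in 1; do python3 -m jog '0 0 0 0 0 4 255;0 0 0 0 0 0 255'; python3 -m jog '0 0 0 0 0 4 255;0 0 0 0 0 0 255'; python3 -m jog '0 0 0 0 0 4 255;0 0 0 0 0 0 255'; python3 -m jog '0 0 0 0 0 4 255;0 0 0 0 0 0 255'; done | grep -v finger; python3 -c "
from bench import manip
s=manip.get_state();print(s['moment'],s['force'])"
```

```text
clock: 11.08
ee_pos: [0.5254, 0.1183, 0.143]
tcp_rot: [-0.0, 0.544, 0.839, -0.0]
force: [0.7, 0.8, 5.4]
clock: 11.32
ee_pos: [0.5254, 0.1183, 0.143]
tcp_rot: [-0.0, 0.514, 0.858, -0.0]
force: [0.8, -0.4, 5.2]
clock: 11.58
ee_pos: [0.5254, 0.1183, 0.143]
tcp_rot: [-0.0, 0.484, 0.875, -0.0]
force: [0.4, -0.1, 5.2]
clock: 11.82
ee_pos: [0.5254, 0.1183, 0.143]
tcp_rot: [-0.0, 0.453, 0.891, -0.0]
force: [0.3, -1.3, 7.2]
[-0.05779045 -0.0125321   0.01832226] [ 0.27479024 -1.25764018  7.19612963]
```

```bash
for i in 1; do python3 -m jog '0 0 0 0 0 4 255;0 0 0 0 0 0 255'; python3 -m jog '0 0 0 0 0 4 255;0 0 0 0 0 0 255';  done | grep -v finger; python3 -c "
from bench import manip
s=manip.get_state();print(s['moment'],s['force'])"
```

```text
clock: 12.08
ee_pos: [0.5254, 0.1183, 0.143]
tcp_rot: [-0.0, 0.422, 0.907, -0.0]
force: [-0.3, -0.6, 6.1]
clock: 12.32
ee_pos: [0.5254, 0.1183, 0.1429]
tcp_rot: [-0.0, 0.39, 0.921, -0.0]
force: [1.1, -1.0, 5.3]
[-0.03372166 -0.01258994  0.02330976] [ 1.13329112 -1.02350096  5.29507551]
```

```bash
for i in 1; do python3 -m jog '0 0 0 0 0 4 255;0 0 0 0 0 0 255'; python3 -m jog '0 0 0 0 0 4 255;0 0 0 0 0 0 255';python3 -m jog '0 0 0 0 0 4 255;0 0 0 0 0 0 255';  done | grep -v finger; python3 -c "
from bench import manip
s=manip.get_state();print(s['moment'],s['force'])"
```

```text
clock: 12.58
ee_pos: [0.5254, 0.1183, 0.1429]
tcp_rot: [-0.0, 0.357, 0.934, -0.0]
force: [-0.1, 0.1, 4.7]
clock: 12.82
ee_pos: [0.5254, 0.1183, 0.143]
tcp_rot: [-0.0, 0.325, 0.946, -0.0]
force: [0.0, -0.2, 5.4]
clock: 13.08
ee_pos: [0.5253, 0.1183, 0.1428]
tcp_rot: [-0.0, 0.291, 0.957, -0.0]
force: [0.5, -0.3, 5.6]
[-0.09989107 -0.01842039  0.0890349 ] [ 0.50761477 -0.33602472  5.64975125]
```

```bash
for i in 1; do python3 -m jog '0 0 0 0 0 4 255;0 0 0 0 0 0 255'; python3 -m jog '0 0 0 0 0 4 255;0 0 0 0 0 0 255';  done | grep -v finger; python3 -c "
from bench import manip
s=manip.get_state();print(s['moment'],s['force'])"
```

```text
clock: 13.32
ee_pos: [0.5251, 0.1183, 0.1424]
tcp_rot: [-0.0, 0.258, 0.966, -0.0]
force: [0.5, 0.2, 0.9]
clock: 13.58
ee_pos: [0.5249, 0.1183, 0.1422]
tcp_rot: [-0.001, 0.225, 0.974, -0.0]
force: [0.5, -0.1, -0.3]
[-0.02744838  0.01006433  0.01373764] [ 0.48779503 -0.05478975 -0.25819506]
```

Axial force fell to zero between 52° and 56°, so the pins are over the starts. Lowering to follow.

```bash
for i in 1; do python3 -m jog '0.0003 0 -0.001 0 0 0 255;0 0 0 0 0 0 255'; python3 -m jog '0 0 -0.0015 0 0 0 255;0 0 0 0 0 0 255';python3 -m jog '0 0 -0.0015 0 0 0 255;0 0 0 0 0 0 255';  done | grep -v finger; python3 -c "
from bench import manip
s=manip.get_state();print(s['moment'],s['force'])"
```

```text
clock: 13.82
ee_pos: [0.5256, 0.1184, 0.1416]
tcp_rot: [-0.0, 0.225, 0.974, -0.0]
force: [-0.6, 0.2, 1.1]
clock: 14.08
ee_pos: [0.5258, 0.1184, 0.1403]
tcp_rot: [-0.0, 0.225, 0.974, -0.0]
force: [-0.3, -0.5, 0.8]
clock: 14.32
ee_pos: [0.5259, 0.1185, 0.1389]
tcp_rot: [0.0, 0.224, 0.974, 0.0]
force: [-0.3, 0.4, 1.0]
[0.05058365 0.05996986 0.00593273] [-0.28478626  0.35826366  0.98741541]
```

```bash
for i in 1; do python3 -m jog '0 0 -0.0015 0 0 0 255;0 0 0 0 0 0 255'; python3 -m jog '0 0 -0.0015 0 0 0 255;0 0 0 0 0 0 255';python3 -m jog '0 0 -0.001 0 0 0 255;0 0 0 0 0 0 255';  done | grep -v finger; python3 -c "
from bench import manip
s=manip.get_state();print(s['moment'],s['force'])"
```

```text
clock: 14.58
ee_pos: [0.5259, 0.1185, 0.1374]
tcp_rot: [0.0, 0.224, 0.975, 0.0]
force: [1.0, 0.7, 1.5]
clock: 14.82
ee_pos: [0.5259, 0.1185, 0.1359]
tcp_rot: [0.0, 0.224, 0.975, 0.0]
force: [-0.3, 0.7, 2.0]
clock: 15.08
ee_pos: [0.5259, 0.1185, 0.1349]
tcp_rot: [0.0, 0.224, 0.975, 0.0]
force: [0.8, 0.6, 2.5]
[ 0.00791947 -0.00314467  0.0073036 ] [0.76634929 0.59861749 2.4967641 ]
```

```bash
for i in 1; do python3 -m jog '0 0 -0.0008 0 0 0 255;0 0 0 0 0 0 255'; python3 -m jog '0 0 -0.0003 0 0 -4 255;0 0 0 0 0 0 255';python3 -m jog '0 0 -0.0004 0 0 -4 255;0 0 0 0 0 0 255';  done | grep -v finger; python3 -c "
from bench import manip
s=manip.get_state();print(s['moment'],s['force'])"
```

```text
clock: 15.32
ee_pos: [0.5259, 0.1184, 0.1342]
tcp_rot: [0.0, 0.224, 0.974, 0.0]
force: [0.2, 0.5, 2.7]
clock: 15.58
ee_pos: [0.526, 0.1184, 0.1341]
tcp_rot: [0.0, 0.258, 0.966, 0.0]
force: [-0.5, 0.6, 4.9]
clock: 15.82
ee_pos: [0.5262, 0.1185, 0.134]
tcp_rot: [0.0, 0.291, 0.957, 0.0]
force: [0.8, 0.5, 6.6]
[-0.03800784  0.14752601 -0.05403409] [0.82095383 0.48169362 6.57874757]
```

On the start floor (z 0.134 as predicted). Turning clockwise and following down.

```bash
for i in 1; do python3 -m jog '0 0 0 0 0 -4 255;0 0 0 0 0 0 255'; python3 -m jog '0 0 -0.0003 0 0 -4 255;0 0 0 0 0 0 255';python3 -m jog '0 0 -0.0004 0 0 -4 255;0 0 0 0 0 0 255';  done | grep -v finger; python3 -c "
from bench import manip
s=manip.get_state();print(s['moment'],s['force'])"
```

```text
clock: 16.08
ee_pos: [0.5262, 0.1184, 0.1338]
tcp_rot: [0.0, 0.324, 0.946, 0.0]
force: [-0.4, -0.1, 4.8]
clock: 16.32
ee_pos: [0.526, 0.1184, 0.1333]
tcp_rot: [0.0, 0.357, 0.934, 0.0]
force: [0.9, 0.8, 5.1]
clock: 16.58
ee_pos: [0.5259, 0.1184, 0.1328]
tcp_rot: [0.0, 0.389, 0.921, 0.0]
force: [0.1, -0.1, 4.5]
[-0.06181825 -0.08425714 -0.05657668] [ 0.12626175 -0.06268409  4.52020928]
```

```bash
for i in 1; do python3 -m jog '0 0 -0.0005 0 0 -4 255;0 0 0 0 0 0 255'; python3 -m jog '0 0 -0.0005 0 0 -4 255;0 0 0 0 0 0 255';python3 -m jog '0 0 -0.0005 0 0 -4 255;0 0 0 0 0 0 255';  done | grep -v finger; python3 -c "
from bench import manip
s=manip.get_state();print(s['moment'],s['force'])"
```

```text
clock: 16.82
ee_pos: [0.5259, 0.1185, 0.1323]
tcp_rot: [0.0, 0.421, 0.907, 0.0]
force: [-0.1, 0.5, 5.1]
clock: 17.08
ee_pos: [0.5259, 0.1184, 0.1318]
tcp_rot: [0.0, 0.452, 0.892, 0.0]
force: [-1.1, -0.4, 5.6]
clock: 17.32
ee_pos: [0.5259, 0.1185, 0.1314]
tcp_rot: [0.0, 0.483, 0.876, 0.0]
force: [-0.1, -0.3, 5.5]
[ 0.01779    -0.00926764 -0.03428585] [-0.09908968 -0.3184175   5.45185644]
```

```bash
for i in 1; do python3 -m jog '0 0 -0.0003 0 0 -4 255;0 0 0 0 0 0 255'; python3 -m jog '0 0 0 0 0 -4 255;0 0 0 0 0 0 255';python3 -m jog '0 0 0 0 0 -4 255;0 0 0 0 0 0 255';  done | grep -v finger; python3 -c "
from bench import manip
s=manip.get_state();print(s['moment'],s['force'])"
```

```text
clock: 17.58
ee_pos: [0.526, 0.1185, 0.1312]
tcp_rot: [0.0, 0.513, 0.858, 0.0]
force: [-1.4, 1.1, 6.6]
clock: 17.82
ee_pos: [0.526, 0.1185, 0.1312]
tcp_rot: [0.0, 0.543, 0.84, 0.0]
force: [0.1, -0.2, 6.4]
clock: 18.08
ee_pos: [0.526, 0.1185, 0.1312]
tcp_rot: [0.0, 0.572, 0.82, 0.0]
force: [0.3, -0.2, 6.5]
[-0.05038424 -0.11111438 -0.02558574] [ 0.3338935  -0.22156839  6.5276536 ]
```

Flush at z 0.1312, as predicted. Turning further in small steps to take up the thread play, watching the torque.

```bash
M="from bench import manip
s=manip.get_state();print('MOM',s['moment'].round(3),s['force'].round(1),s['ee_pos'][2].round(4))"; python3 -m jog '0 0 0 0 0 -2.5 255;0 0 0 0 0 0 255'>/dev/null; python3 -c "$M"; python3 -m jog '0 0 0 0 0 -2.5 255;0 0 0 0 0 0 255'>/dev/null; python3 -c "$M";python3 -m jog '0 0 0 0 0 -1.5 255;0 0 0 0 0 0 255'; python3 -c "$M"
```

```text
MOM [-0.023 -0.129 -0.031] [ 0.1 -0.7  5.4] 0.1312
MOM [-0.036 -0.122 -0.013] [ 0.5 -0.   6. ] 0.1311
clock: 18.82
ee_pos: [0.5261, 0.1184, 0.1312]
tcp_rot: [0.0, 0.617, 0.787, 0.0]
force: [0.4, -0.2, 5.9]
finger_gap: 0.0094
MOM [-0.042 -0.063 -0.016] [ 0.4 -0.2  5.9] 0.1312
```

```bash
M="from bench import manip
s=manip.get_state();print('MOM',s['moment'].round(3),s['force'].round(1),s['ee_pos'][2].round(4),s['tcp_rot'].round(3)[1:3])"; python3 -m jog '0 0 0 0 0 -1.5 255;0 0 0 0 0 0 255'>/dev/null; python3 -c "$M"; python3 -m jog '0 0 0 0 0 -1.5 255;0 0 0 0 0 0 255'>/dev/null; python3 -c "$M";python3 -m jog '0 0 0 0 0 -1 255;0 0 0 0 0 0 255'>/dev/null; python3 -c "$M"
```

```text
MOM [-0.088 -0.053 -0.029] [ 0.4 -0.6  6.5] 0.1312 [0.628 0.779]
MOM [-0.07  -0.01  -0.024] [ 0.3 -0.3  5.8] 0.1312 [0.638 0.77 ]
MOM [-0.075 -0.046 -0.027] [ 0.2 -0.3  5.3] 0.1312 [0.644 0.765]
```

54.5° turned with no torque rise. I'll test whether the thread holds it by easing upward slightly.

```bash
M="from bench import manip
s=manip.get_state();print('MOM',s['moment'].round(3),s['force'].round(1),s['ee_pos'][2].round(4),s['tcp_rot'].round(3)[1:3])"; python3 -m jog '0 0 0.0004 0 0 0 255;0 0 0 0 0 0 255'>/dev/null; python3 -c "$M"; python3 -m jog '0 0 0.0004 0 0 0 255;0 0 0 0 0 0 255'>/dev/null; python3 -c "$M"
```

```text
MOM [-0.025 -0.332  0.024] [ 0.8 -0.2  3.2] 0.1313 [0.645 0.764]
MOM [ 0.    -0.666  0.059] [ 3.2 -0.6  0.2] 0.1314 [0.646 0.764]
```

It is held: z rose only 0.2 mm while the axial force fell to 0, so the thread is taking the spring load. Small extra snug turn, back to neutral, then release.

```bash
M="from bench import manip
s=manip.get_state();print('MOM',s['moment'].round(3),s['force'].round(1),s['ee_pos'][2].round(4),s['tcp_rot'].round(3)[1:3])"; python3 -m jog '0 0 -0.0006 0 0 -1.5 255;0 0 0 0 0 0 255'>/dev/null; python3 -c "$M"; python3 -m jog '0 0 0 0 0 -1 255;0 0 0 0 0 0 255'>/dev/null; python3 -c "$M"; python3 -m jog '0 0 0 0 0 0 200;0 0 0 0 0 0 150;0 0 0 0 0 0 100;0 0 0 0 0 0 50;0 0 0 0 0 0 0;0 0 0 0 0 0 0;0 0 0 0 0 0 0;0 0 0 0 0 0 0'
```

```text
MOM [-0.023 -0.136  0.015] [ 0.4 -0.5  3.6] 0.1312 [0.656 0.755]
MOM [-0.044  0.049  0.007] [-0.3 -0.5  4.6] 0.1312 [0.662 0.749]
clock: 21.58
ee_pos: [0.5259, 0.1184, 0.1311]
tcp_rot: [0.0, 0.662, 0.749, 0.0]
force: [-0.2, -0.6, -0.1]
finger_gap: 0.0853
```

Released. Raising clear, then backing away for a look.

```bash
python3 -m jog '0 0 0.02 0 0 0 0;0 0 0.04 0 0 0 0;0 0 0.05 0 0 0 0;0 0 0.05 0 0 0 0;-0.04 -0.04 0 0 0 0 0;-0.04 -0.04 0 0 0 0 0;-0.04 -0.04 0 0 0 0 0;-0.04 -0.04 0 0 0 0 0;0 0 0 0 0 0 0'; python3 - <<'E'
from h import *
o=[]
for n,x,y in(("scene",330,160),("top",285,205)):
    im=vision.get_image(n)[:,:,::-1].copy();cv2.imwrite(f"pics/{n}_end.png",im)
    q=crop(im,x,y,50,50,8)
    for z,c in((.051,(0,255,0)),(.046,(0,0,255))): draw(q,n,circ(.526,.1185,z,.033),x,y,8,c)
    o+=[crop(im,x,y,50,50,8),q]
cv2.imwrite("pics/end.png",cv2.resize(np.vstack([np.hstack(o[:2]),np.hstack(o[2:])]),None,fx=.74,fy=.74))
E
```

```text
clock: 22.7
ee_pos: [0.3642, -0.0435, 0.2913]
tcp_rot: [0.001, 0.664, 0.748, -0.0]
force: [0.5, 1.1, -0.3]
finger_gap: 0.0856
```

View pics/end.png

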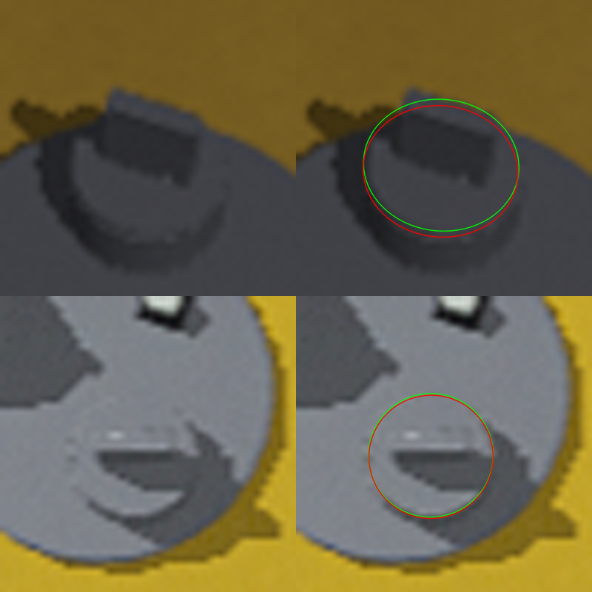

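View pics/top_end.png

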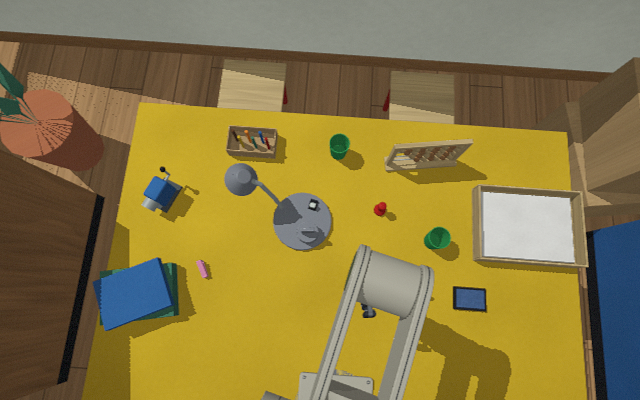

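The blade yaw in the top view matches the release yaw (97°), so the plug has not backed off. The flange lies level on the rim, concentric with it. The stamp, cups and remover are at their first pixels. Handing in.

```bash
python3 - <<'E'
from bench import order
print(order.hand_in())
E
```

```text
the job is handed in; nothing more can be done
None
```

I screwed the smaller plug into the battery well until its flange sat flush on the rim, let go and handed in at about 23 s. No verdict was reported.

**How it went:** I gripped the blade and set the plug in the well. Pressing with about 5 N, I turned it anticlockwise until the axial force fell to zero between 52° and 56°. I followed it down to the start floor and turned it about 57° clockwise. The highest force I read was about 7 N.

**Last checks:**
- **Height:** the tool was at z 0.131 m when flush, within 0.1 mm of what the given sizes predict.
- **Held by the thread:** easing upward took the axial force from 5 N to 0 with only 0.2 mm of rise. I then turned it another 2.5° clockwise.
- **After release:** the pictures show the flange level and centred on the rim, and the blade at its release angle. The gripper was well clear.
- **Bystanders:** the stamp, both cups and the staple remover are where they were in the first top picture.

**What disagreed:**
- **Scene camera:** at first its positions were 2 to 5 mm off from the top camera and the arm. I settled that by feel, shifting the plug about 2 mm toward the side the contact force pointed.
- **No torque rise:** I felt none at the end of the turn, so "flush" rests on the height, the easing test and the pictures.

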